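# Free the jammed pedestal and stand it on the plate

## Robot

A 6-joint arm with a two-finger parallel gripper is mounted at the origin on the work surface. World frame = base frame: x ahead of the robot, y to its left, z up, the work surface at z = 0. Lengths are in m, angles in rad, forces in N, time in s.
With the tool pointing down it reaches from about 0.35 to 0.775 m from the base axis. Payload 5.5 kg.
Tool frame: the origin (TCP) lies between the finger pads; the fingertips stand 11 mm ahead of it and the grasp point (between the pads) lies 8 mm behind it (tips_ahead is the distance from the TCP to the fingertips, in m); z points along the fingers, y is the line along which they close (so a half turn about z gives the same grasp; the last joint's range is limited). The gripper opens to 85 mm and grips with 20 to 120 N. Pads are 22 mm wide; open, the fingers measure 114 mm over their backs; the gripper's body (76 mm by 85 mm) begins 54 mm behind the grasp point. The pads swing forward as they close: fully open they stand 13 mm farther back than shut.
Start: joints at [-1.412, 0.313, 0.046, 1.304, 0, 1.431], TCP at [0.169, -0.55, 0.242] pointing down, gripper open.
Joint ranges: [-2.76, 2.76], [-0.86, 1.69], [-1.03, 1.26], [-2.2, 2.34], [-1.47, 1.5], [-3.14, 3.14]. Speed limits (rad/s): [2.57, 2.57, 3.14, 3.14, 3.14, 3.14].

## Interface

Orientations are given as a unit quaternion [w, x, y, z].
In Python, from workcell import * gives the robot as it stands. The module is installed in compiled form; this text tells all that it offers.
- The arm moves only by the tool jog_arm, never from a script. Its argument "moves" is a list of rows, each an object with "fingers": the closure, from 0 (fully open) to 1 (shut); "slide": the shift along the tool's x, y, z in mm, a list of three; "angular": the turn, a rotation vector about the tool's x, y, z in degrees, a list of three. A call has 1 to 10 rows; each row is the pose to reach, as a shift and turn from the pose commanded when the call began, along the tool's axes at that moment; what a row does not reach only later rows make up. A row lasts 1/12 s, in which the tool goes at most 41.7 mm and 7.16 degrees, less where a joint would pass 70% of its speed; a pose out of reach is approached as far as the arm can. A call with a gripper value outside its range is refused whole. The fingers move at their own pace and stop on an object; "squeeze" is the grip in N (left out, the last holds). Time passes only in rows, so rows that repeat a pose let the fingers close. It gives the time, the measured TCP pose, the force, the opening and the grip force at its end, in the units of the state.
- get_state(): the state, without advancing time (a new reading comes with each control period).
- read_camera(name): name is "scene" or "top"; returns a dict with "color" (480x640x3 uint8, red, green, blue), "fovy" (degrees; the focal length in pixels is half the picture's height over the tangent of half this angle, whatever the lens; pixels are square), "cx", "cy" (the principal point, pixels), "world_from_camera" (4x4, takes a point from camera to world coordinates). Camera axes: x right, y down, z forward; pixel columns grow to the right and rows downward; lengths in m; the calibration is good to about 2 mm. A picture is of the moment at which its call begins. There is no depth.
- hand_in(): hands the job in; it is judged then, once.
Trained networks look in a picture, given as the dict that the camera call returned (one of the last four; its "shot" number tells which), for a name from the list of things; names that differ only in an ending like _2 or _b are one class to them, and where a whole thing is asked for, a point or a joint stands for the part that bears it (a point fixed in the world has none). Each returns a list of dicts, best first, with "p" (0 to 1); they miss things now and then, are a little off and sometimes report something else, mostly with a low value. They report only what shows in the picture. A call takes as long as a camera call. They do not tell look-alikes from the thing itself.
- look_for(target, picture): "point" ([column, row] in pixels, amid what is visible of it).
- tip_of(target, picture): "point" ([column, row] in pixels: a listed point, or the origin of a listed thing).
The state is a dict: "clock": time; "joint_pos": joint angles; "qvel": joint speeds; "tau": joint torques, N m; "tcp_pos": TCP position; "orientation": TCP orientation; "wrist_force": force on the tool from outside, world axes, zero at the start; "ft_torque": the same for the moment, N m; "finger_gap": finger opening in m; "grip_force": force on a finger pad.
Only numpy, scipy, OpenCV 4.12 (cv2) and the standard library are available. Lean on these libraries where they do the work, as an engineer would, in place of code of your own. Each camera call takes 0.05 s, during which the arm holds its last target. There are 200 camera calls.

## Task

The small metal pedestal is jammed in a rear corner of the open-fronted tray, foot under the rear lip and pinched by a sprung clip. Work it out of the corner, then stand it upright on its square foot in the middle of the flat steel plate, setting it down gently and letting go. Leave the wooden blank in the other corner, the jar and the wrench where they are.

Things in the scene. Friction and masses are not known exactly. Their poses are not given: they have to be found in the camera images.
- tray: Fixed sheet-steel tray, sizes in mm. Origin: centre of its underside; x points to its rear wall, z up; the front (-x) is open. Floor 230 (x) by 210 (y), 4 thick (top 4 above the origin). Walls 54 high; rear wall's inner face at x = 112; side walls' inner faces at y = +/-102, reaching from the rear only to x = -45, beyond which the floor lies bare to x = -115
- tray_lip (a point): Middle of the lower front edge of the lip that runs along the tray's rear wall and overhangs the rear corners: it covers tray x = 83 to 115 mm, from 52 to 55 mm above the tray's origin. Axes as the tray
- tray_clips (a point): Point midway between two sprung steel clip plates, one per rear corner (tray x = 76 to 110 mm, 6 to 40 mm high), each pressing what lies there against the side wall with about 14 N; it springs 5 mm further out once that is gone. Dragging the pedestal out takes about 7 to 16 N until its foot has left the clip, then 1 to 5 N
- pedestal: Plain grey-metal cast pedestal, 0.36 to 0.56 kg, 120 mm long: square foot 44 x 44 x 20 mm, round post 20 mm in diameter and 90 mm long, round top disc 44 mm in diameter and 10 mm thick, standing 12 mm proud of the post all round. Origin: centre of the foot's underside; x runs along the post from foot to disc (straight up when it stands right); y, z along the foot's sides
- pedestal_mid (a point): Point on the pedestal's axis half-way along, 60 mm from the foot's underside; axes as the pedestal. At the start it lies level along a side wall (left or right varies), axis 22 mm above the tray floor, disc towards the open front, foot 3 to 8 mm from the rear wall, foot side against the side wall: only 12 mm between post and wall
- pedestal_top (a point): Centre of the pedestal's round top disc, half-way through its 10 mm thickness, 115 mm from the foot's underside; axes as the pedestal
- pedestal_foot (a point): Centre of the underside of the pedestal's square foot; axes as the pedestal
- plate: Fixed flat square steel plate on the bench, left or right of the tray, 120 x 120 mm, 18 mm thick. Origin: centre of its underside
- plate_top (a point): Centre of the steel plate's top face, 18 mm above the bench; z up
- blank_mid (a point): Centre of the wooden turning blank, 115 x 44 x 44 mm, lying in the tray's other rear corner in the same manner (leave alone)
- jar_mid (a point): Centre of an amber glass jar with a metal lid, 64 mm in diameter, 85 mm high, standing on the bench on the side of the tray away from the plate (leave alone)
- wrench_grip (a point): Grip of a flat wrench lying on the bench near the robot's right, clear of the work (leave alone)
Not all that is in view belongs to the job. What is shaped like the pedestal but blue or turquoise is not meant. Of the things like the plate, leave any that is purple; of the rest the larger one is meant.

How it is judged:
On the way:
1. the pedestal's foot has come out from under the tray's rear lip (underside forward of x = 80 mm in the tray's frame) (x of pedestal_foot in the frame of tray below 0.08 m), for 0.2 s.
At the end, for the whole second after the job is handed in: The pedestal stands still on its square foot on the plate, disc up, within 0.08 rad of vertical, foot centre within 30 mm of the plate's centre and its underside within 4 mm of the plate's top; blank, jar and wrench within 20 mm of where they started (angle between pedestal_mid's own x axis and vertical below 0.08 rad and horizontal distance between pedestal_foot and plate_top below 0.03 m and z of pedestal_foot in the frame of plate_top between -0.004 and 0.004 m and linear speed of pedestal below 0.02 m/s and distance of each of blank_mid, jar_mid, wrench_grip from where it was at the start of the episode below 0.02 m); the robot touches nothing.
It fails at once if the wooden blank, the jar or the wrench is shifted by more than 20 mm (distance of any of blank_mid, jar_mid, wrench_grip from where it was at the start of the episode above 0.02 m).
It fails at once if the pedestal hits or is pressed on the plate with more than 80 N (contact force between pedestal and plate above 80 N).
It also fails if it takes over 61 s, if anything falls off the work surface, if the arm or the gripper's body presses on something with over 40 N, if the wrist force passes 120 N, or if a joint passes its speed limit or range.

## Working session

There is one attempt and no reset: what is moved stays moved. The work goes in short steps, Python scripts to look and compute and a tool call to move; the robot and the scene stay as the last step left them, time stands still between calls to the robot, and variables do not carry over. Pictures are saved under pics/ and viewed, at most 11 in all, crops included, and the job is handed in when it is done.

Besides the shell and the picture viewer there is one more tool, called after "Request:" by a JSON object that holds its "fn" and its "kwargs". jog_arm: Moves the arm, as the interface text tells. Its arguments: {"type":"object","properties":{"moves":{"type":"array","items":{"type":"object","properties":{"fingers":{"type":"number"},"slide":{"type":"array","items":{"type":"number"}},"angular":{"type":"array","items":{"type":"number"}}}}},"squeeze":{"type":"number"}},"required":["moves"]}

```bash
mkdir -p pics; cat > h.py <<'E'
from workcell import *
import numpy as np, cv2
from scipy.spatial.transform import Rotation as R
def K(p):
    f=p["color"].shape[0]/2/np.tan(np.radians(p["fovy"])/2); return f
def ray(p,px):
    T=np.array(p["world_from_camera"]); d=np.array([(px[0]-p["cx"])/K(p),(px[1]-p["cy"])/K(p),1.])
    return T[:3,3],T[:3,:3]@d
def at_z(p,px,z):
    o,d=ray(p,px); return o+d*(z-o[2])/d[2]
def proj(p,P):
    T=np.linalg.inv(np.array(p["world_from_camera"])); c=T[:3,:3]@np.array(P)+T[:3,3]
    return c[:2]/c[2]*K(p)+[p["cx"],p["cy"]]
def save(n,im): cv2.imwrite("pics/"+n,im[:,:,::-1])
def rot(): 
    q=get_state()["orientation"]; return R.from_quat([q[1],q[2],q[3],q[0]])
E
python3 - <<'E'
from h import *
s=get_state(); print({k:np.round(v,3) for k,v in s.items()})
for c in("top","scene"):
    p=read_camera(c); save(c+"0.png",p["color"]); print(c,p["fovy"],p["cx"],p["cy"],np.round(p["world_from_camera"],3))
    for t in "tray tray_lip tray_clips pedestal pedestal_mid pedestal_top pedestal_foot plate plate_top blank_mid jar_mid wrench_grip".split():
        print(t,[(np.round(r["point"]),round(r["p"],2)) for r in tip_of(t,p)[:4]])
E
```

```text
{'clock': np.float64(0.0), 'joint_pos': array([-1.412,  0.314,  0.045,  1.304,  0.   ,  1.431]), 'qvel': array([-0.001,  0.001, -0.001,  0.001,  0.   , -0.002]), 'tau': array([ 1.0000e-03, -4.8063e+01,  2.9853e+01,  1.9000e-02, -0.0000e+00,
       -0.0000e+00]), 'tcp_pos': array([ 0.169, -0.549,  0.241]), 'orientation': array([-0.001,  0.989,  0.149, -0.   ]), 'wrist_force': array([ 0.664, -0.067, -0.57 ]), 'ft_torque': array([ 0.011, -0.046,  0.011]), 'grip_force': np.float64(0.0), 'finger_gap': np.float64(0.085)}
top 53.22621688783585 311.6348027891228 230.34182540624326 [[ 0.011 -0.998  0.062  0.49 ]
 [-1.    -0.012 -0.018 -0.091]
 [ 0.019 -0.062 -0.998  1.042]
 [ 0.     0.     0.     1.   ]]
tray [(array([260., 217.]), 0.57)]
tray_lip [(array([255., 176.]), 0.91)]
tray_clips [(array([256., 174.]), 0.91)]
pedestal [(array([243., 115.]), 0.92), (array([177., 164.]), 0.88), (array([216., 172.]), 0.81)]
pedestal_mid [(array([224.,  99.]), 0.85), (array([224., 203.]), 0.81), (array([166., 146.]), 0.63)]
pedestal_top [(array([222., 229.]), 0.92), (array([146., 120.]), 0.77), (array([21
[... 712 characters left out ...]
 0.86)]
tray_clips [(array([352., 295.]), 0.82), (array([285., 228.]), 0.68)]
pedestal [(array([405., 322.]), 0.78), (array([335., 342.]), 0.71)]
pedestal_mid [(array([351., 354.]), 0.93), (array([386., 283.]), 0.6), (array([244., 185.]), 0.4)]
pedestal_top [(array([429., 365.]), 0.97), (array([362., 380.]), 0.56), (array([388., 269.]), 0.53)]
pedestal_foot [(array([410., 324.]), 0.86), (array([338., 338.]), 0.62)]
plate [(array([326., 194.]), 0.79), (array([236., 265.]), 0.7), (array([286., 232.]), 0.61)]
plate_top [(array([235., 264.]), 0.93), (array([287., 228.]), 0.87)]
blank_mid [(array([326., 277.]), 0.79)]
jar_mid [(array([464., 288.]), 0.63)]
wrench_grip [(array([245., 184.]), 0.76)]
```

View pics/top0.png

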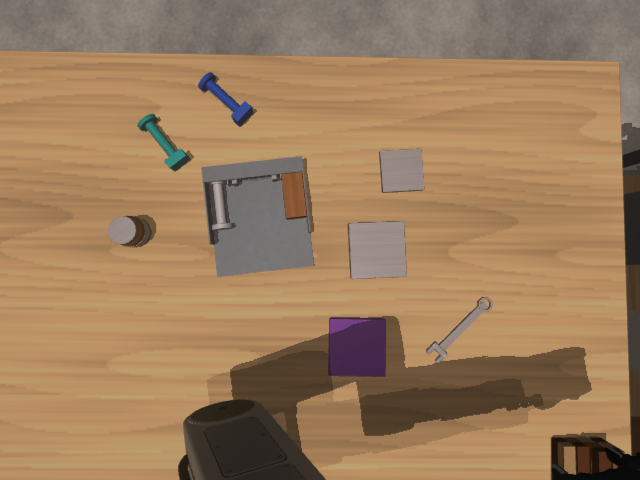

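View pics/scene0.png

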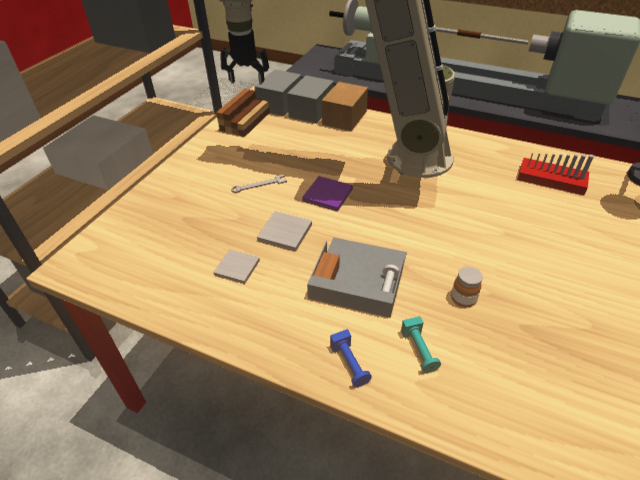

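```bash
python3 - <<'E'
import cv2
a=cv2.imread("pics/top0.png")[70:300,130:450]; cv2.imwrite("pics/crop0.png",cv2.resize(a,None,fx=2.5,fy=2.5,interpolation=cv2.INTER_CUBIC))
E
```

```text
(no output)
```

View pics/crop0.png

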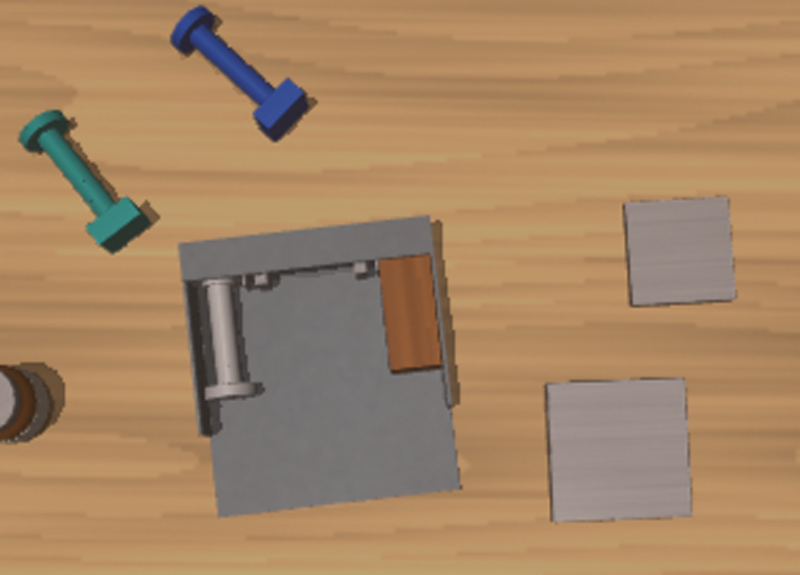

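Candidates: the grey metal pedestal in the tray at (220,203) is the one to take. The turquoise one (163,142) and the blue one (225,99) are look-alikes. For plates, the larger grey one at (378,250) is meant, not the smaller grey (402,171) or the purple (357,347). The crop confirms it: foot under the lip at the tray's left (+y) rear corner, disc at about (222,226) facing the robot. The blank is in the right corner and the jar is on the left.

```bash
python3 - <<'E'
from h import *
p=read_camera("top")
c=lambda u,v:(130+u/2.5,70+v/2.5)
fl,fr=at_z(p,c(218,516),.002),at_z(p,c(461,488),.002)
rl,rr=at_z(p,c(179,243),.055),at_z(p,c(430,216),.055)
print(fl,fr,rl,rr)
ex=(rl+rr-fl-fr)[:2]; ex/=np.linalg.norm(ex); ey=(fl-fr)[:2];ey/=np.linalg.norm(ey)
print("yaw",np.degrees(np.arctan2(ex[1],ex[0])),np.degrees(np.arctan2(-ey[0],ey[1])), "len",np.linalg.norm((rl+rr-fl-fr)[:2])/2,np.linalg.norm((fl-fr)[:2]))
print("tray c",(fl+fr+rl+rr)[:2]/4)
# disc top edge line in crop: left (205,390)-(262,388); post centre line
for n,u,z in(("disc c top face",c(229,392),.026),("post rear",c(217,283),.036),("post front",c(229,380),.036)):print(n,at_z(p,u,z))
q=[at_z(p,c(*u),.018)[:2] for u in((546,382),(685,378),(691,515),(552,521))]; print("plate",np.mean(q,0),np.linalg.norm(q[0]-q[1]))
for t in("plate_top","pedestal_top","pedestal_foot","pedestal_mid"):
  print(t,[(np.round(at_z(p,r["point"],.018 if "pl" in t else .026),3),round(r["p"],2)) for r in tip_of(t,p)[:4]])
E
```

```text
[0.45315783 0.09289853 0.002     ] [ 0.47948599 -0.11627934  0.002     ] [0.68004391 0.1209756  0.055     ] [ 0.70582569 -0.0867236   0.055     ]
yaw 7.246915979532481 7.173806884542346 len 0.22843770731368115 0.210828253910158
tray c [0.57962836 0.0027178 ]
disc c top face [0.55873816 0.08179958 0.026     ]
post rear [0.65008904 0.09227382 0.036     ]
post front [0.56816057 0.08033015 0.036     ]
plate [ 0.51464747 -0.25055377] 0.11991238175538112
plate_top [(array([ 0.688, -0.298,  0.018]), 0.81), (array([ 0.309, -0.203,  0.018]), 0.75), (array([ 0.515, -0.249,  0.018]), 0.58)]
pedestal_top [(array([0.556, 0.084, 0.026]), 0.97), (array([0.876, 0.12 , 0.026]), 0.91), (array([0.783, 0.246, 0.026]), 0.63), (array([ 0.371, -0.457,  0.026]), 0.62)]
pedestal_foot [(array([0.694, 0.173, 0.026]), 0.94), (array([0.676, 0.095, 0.026]), 0.93), (array([0.798, 0.039, 0.026]), 0.91)]
pedestal_mid [(array([0.613, 0.086, 0.026]), 0.96), (array([0.839, 0.076, 0.026]), 0.8), (array([0.74 , 0.207, 0.026]), 0.78), (array([ 0.515, -0.246,  0.026]), 0.2)]
```

```bash
cat >> h.py <<'E'
EX=np.array([np.cos(.126),np.sin(.126),0]); EY=np.array([-EX[1],EX[0],0]); C=np.array([.580,.003,0]); Z=np.array([0,0,1.])
def tray(x,y,z): return C+EX*x+EY*y+Z*z
def frame(x,z): return R.from_matrix(np.column_stack([x,np.cross(z,x),z]))
def goal(pos,rt):
    r=rot(); s=get_state()
    print("slide",np.round(r.inv().apply(np.array(pos)-s["tcp_pos"])*1e3,1),"ang",np.round(np.degrees((r.inv()*rt).as_rotvec()),1))
E
python3 - <<'E'
from h import *
print(rot().as_matrix().round(3))
goal([.560,.082,.15],frame(EY,-Z))
E
```

```text
[[ 0.956  0.294  0.   ]
 [ 0.294 -0.956 -0.   ]
 [ 0.     0.    -1.   ]]
slide [ 559.3 -488.5   92.3] ang [  0.    0.  -80.1]
```

Request:
{"fn": "jog_arm", "kwargs": {"moves": [{"fingers": 0,"slide": [28,-24,0],"angular": [0,0,-4]},{"fingers": 0,"slide": [56,-49,0],"angular": [0,0,-8]},{"fingers": 0,"slide": [84,-73,0],"angular": [0,0,-12]},{"fingers": 0,"slide": [112,-98,0],"angular": [0,0,-16]},{"fingers": 0,"slide": [140,-122,0],"angular": [0,0,-20]},{"fingers": 0,"slide": [168,-146,0],"angular": [0,0,-24]},{"fingers": 0,"slide": [196,-171,0],"angular": [0,0,-28]},{"fingers": 0,"slide": [224,-195,0],"angular": [0,0,-32]},{"fingers": 0,"slide": [252,-220,0],"angular": [0,0,-36]},{"fingers": 0,"slide": [280,-244,0],"angular": [0,0,-40]}]}}

```text
clock: 2.38
tcp_pos: [0.3656, -0.2322, 0.2426]
orientation: [0.0, 0.878, 0.479, 0.0]
wrist_force: [0.0, -0.3, 0.2]
finger_gap: 0.0854
grip_force: 0.0
```

```bash
python3 - <<'E'
from h import *
print(get_state()["tcp_pos"],get_state()["joint_pos"])
goal([.560,.082,.15],frame(EY,-Z))
E
```

```text
[ 0.36556032 -0.23225     0.24257813] [-7.51776719e-01  3.79469214e-02 -2.89471436e-01  1.24256738e+00
  5.95776161e-06  1.38974417e+00]
slide [369.5  -6.2  92.5] ang [  0.    0.  -39.9]
```

Request:
{"fn": "jog_arm", "kwargs": {"moves": [{"fingers": 0,"slide": [38,0,0],"angular": [0,0,-4]},{"fingers": 0,"slide": [76,-1,0],"angular": [0,0,-8]},{"fingers": 0,"slide": [114,-2,5],"angular": [0,0,-12]},{"fingers": 0,"slide": [152,-2,15],"angular": [0,0,-16]},{"fingers": 0,"slide": [190,-3,25],"angular": [0,0,-20]},{"fingers": 0,"slide": [228,-4,35],"angular": [0,0,-24]},{"fingers": 0,"slide": [266,-4,45],"angular": [0,0,-28]},{"fingers": 0,"slide": [304,-5,55],"angular": [0,0,-32]},{"fingers": 0,"slide": [340,-6,68],"angular": [0,0,-36]},{"fingers": 0,"slide": [369,-6,82],"angular": [0,0,-40]}]}}

```text
clock: 3.22
tcp_pos: [0.5617, 0.0818, 0.1601]
orientation: [0.001, 0.66, 0.751, 0.001]
wrist_force: [-0.1, 0.3, -0.4]
finger_gap: 0.0855
grip_force: 0.0
```

```bash
python3 - <<'E'
from h import *
print(get_state()["tcp_pos"],get_state()["joint_pos"])
p=read_camera("scene"); u=proj(p,[.56,.082,.05]); 
a,b=int(u[0]),int(u[1]); im=p["color"][max(b-90,0):b+90,a-110:a+110]; save("s1.png",cv2.resize(im,None,fx=3.4,fy=3.2,interpolation=cv2.INTER_CUBIC)); print(a-110,max(b-90,0))
for n,P in(("disc top edge",[.56,.082,.048]),):print(n,proj(p,P))
for x in(-3.5,-8.5,-13.5): print(x,proj(p,tray(x,80/1e3,.048)) if 0 else proj(p,tray(x/1e3,.08,.048)))
print(tip_of("pedestal_top",p)[:2])
goal(tray(-.0085,.080,.049),frame(EY,-Z))
E
```

```text
[0.56169545 0.08180291 0.1601269 ] [ 3.06656378e-03  3.34082096e-01 -1.29061684e-01  1.10596208e+00
  2.76799465e-04  1.44460594e+00]
281 175
disc top edge [391.23097529 265.82692047]
-3.5 [390.3865769  267.52616143]
-8.5 [390.77637056 266.14356435]
-13.5 [391.16398936 264.76868147]
[{'point': [364.4, 378.5], 'p': 0.74}, {'point': [390.2, 271.9], 'p': 0.55}]
slide [ -1.6   0.7 108.6] ang [-0.1 -0.1  0.3]
```

View pics/s1.png

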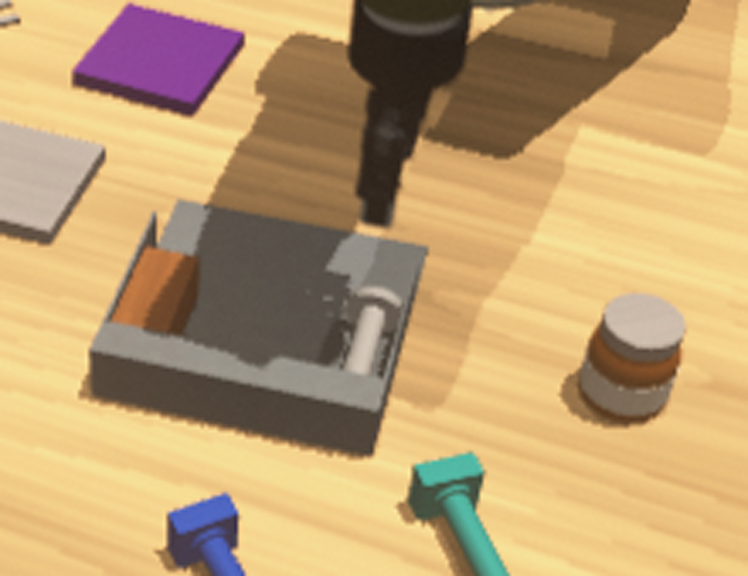

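Request:
{"fn": "jog_arm", "kwargs": {"squeeze": 70, "moves": [{"fingers": 0,"slide": [-2,-2,35],"angular": [0,0,0]},{"fingers": 0,"slide": [-2,-2,70],"angular": [0,0,0]},{"fingers": 0.3,"slide": [-2,-2,95],"angular": [0,0,0]},{"fingers": 0.6,"slide": [-2,-2,109],"angular": [0,0,0]},{"fingers": 1,"slide": [-2,-2,111],"angular": [0,0,0]},{"fingers": 1,"slide": [-2,-2,111],"angular": [0,0,0]},{"fingers": 1,"slide": [-2,-2,111],"angular": [0,0,0]},{"fingers": 1,"slide": [-2,-2,111],"angular": [0,0,0]},{"fingers": 1,"slide": [-2,-2,111],"angular": [0,0,0]},{"fingers": 1,"slide": [-2,-2,111],"angular": [0,0,0]}]}}

```text
clock: 4.15
tcp_pos: [0.562, 0.0771, 0.0515]
orientation: [0.003, 0.662, 0.75, 0.003]
wrist_force: [5.0, 1.2, -2.6]
finger_gap: 0.007
grip_force: 69.4
```

```bash
python3 - <<'E'
from h import *
s=get_state(); print(s["tcp_pos"],s["finger_gap"],s["wrist_force"],s["ft_torque"])
p=read_camera("scene"); u=proj(p,[.56,.082,.05]); 
a,b=int(u[0]),int(u[1]); A=p["color"][b-50:b+50,a-70:a+70]
p=read_camera("top"); u=proj(p,[.56,.082,.05]);print(u); a,b=int(u[0]),int(u[1]); B=p["color"][b-50:b+50,a-70:a+70]
save("s2.png",cv2.resize(np.hstack([A,B]),None,fx=2.8,fy=2.8,interpolation=cv2.INTER_CUBIC))
E
```

```text
[0.56201176 0.07708834 0.05149036] 0.007040310216692661 [ 5.02702958  1.21607293 -2.64909184] [ 0.26396818 -1.04280019  0.0328755 ]
[219.5582672  225.38655747]
```

View pics/s2.png

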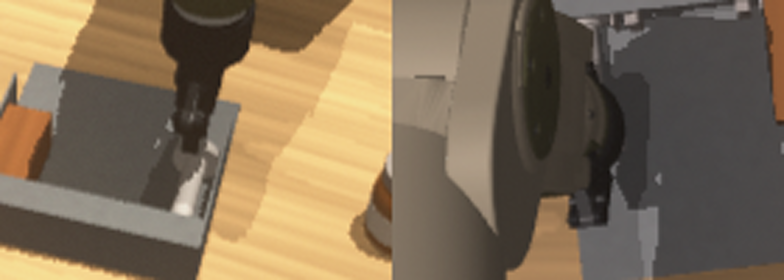

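Request:
{"fn": "jog_arm", "kwargs": {"moves": [{"fingers": 1,"slide": [0,-4,0],"angular": [0,0,0]},{"fingers": 1,"slide": [0,-8,0],"angular": [0,0,0]},{"fingers": 1,"slide": [0,-13,0],"angular": [0,0,0]},{"fingers": 1,"slide": [0,-18,0],"angular": [0,0,0]},{"fingers": 1,"slide": [0,-24,0],"angular": [0,0,0]},{"fingers": 1,"slide": [0,-30,0],"angular": [0,0,0]}]}}

```text
clock: 4.75
tcp_pos: [0.5364, 0.0736, 0.0526]
orientation: [0.005, 0.662, 0.75, 0.006]
wrist_force: [14.7, 1.5, -5.8]
finger_gap: 0.0073
grip_force: 69.0
```

```bash
python3 - <<'E'
from h import *
p=read_camera("scene"); u=proj(p,[.56,.082,.05]); 
a,b=int(u[0]),int(u[1]); A=p["color"][b-50:b+50,a-70:a+70]
save("s3.png",cv2.resize(A,None,fx=4,fy=4,interpolation=cv2.INTER_CUBIC))
for t in("pedestal_foot","pedestal_mid","pedestal_top"): print(t,[(np.round(at_z(p,r["point"],.026),3),round(r["p"],2)) for r in tip_of(t,p)[:4]])
E
```

```text
pedestal_foot [(array([0.804, 0.037, 0.026]), 0.89), (array([0.701, 0.18 , 0.026]), 0.65), (array([0.656, 0.094, 0.026]), 0.56)]
pedestal_mid [(array([0.576, 0.08 , 0.026]), 0.87), (array([0.742, 0.212, 0.026]), 0.67), (array([0.839, 0.078, 0.026]), 0.57)]
pedestal_top [(array([0.779, 0.248, 0.026]), 0.78), (array([0.872, 0.127, 0.026]), 0.69), (array([0.533, 0.076, 0.026]), 0.62)]
```

View pics/s3.png

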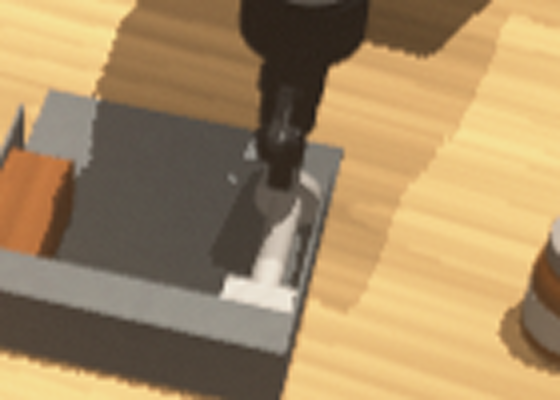

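The pedestal is coming along: the foot shows at crop (260,290), clear of the lip. I'll keep pulling.

Request:
{"fn": "jog_arm", "kwargs": {"moves": [{"fingers": 1,"slide": [0,-8,1],"angular": [0,0,0]},{"fingers": 1,"slide": [0,-16,1],"angular": [0,0,0]},{"fingers": 1,"slide": [0,-24,1],"angular": [0,0,0]},{"fingers": 1,"slide": [0,-32,1],"angular": [0,0,0]},{"fingers": 1,"slide": [0,-40,1],"angular": [0,0,0]},{"fingers": 1,"slide": [0,-48,1],"angular": [0,0,0]},{"fingers": 1,"slide": [0,-56,1],"angular": [0,0,0]},{"fingers": 1,"slide": [0,-64,1],"angular": [0,0,0]},{"fingers": 1,"slide": [0,-72,1],"angular": [0,0,0]},{"fingers": 1,"slide": [0,-76,1],"angular": [0,0,0]}]}}

```text
clock: 5.78
tcp_pos: [0.4567, 0.0637, 0.051]
orientation: [0.003, 0.662, 0.75, 0.003]
wrist_force: [4.5, 0.8, 4.5]
finger_gap: 0.0069
grip_force: 70.4
```

Request:
{"fn": "jog_arm", "kwargs": {"moves": [{"fingers": 0,"slide": [0,0,0],"angular": [0,0,0]},{"fingers": 0,"slide": [0,0,0],"angular": [0,0,0]},{"fingers": 0,"slide": [0,0,-10],"angular": [0,0,0]},{"fingers": 0,"slide": [0,0,-50],"angular": [0,0,0]},{"fingers": 0,"slide": [0,0,-80],"angular": [0,0,-7]},{"fingers": 0,"slide": [0,0,-90],"angular": [0,0,-14]},{"fingers": 0,"slide": [0,0,-90],"angular": [0,0,-21]},{"fingers": 0,"slide": [0,0,-90],"angular": [0,0,-28]},{"fingers": 0,"slide": [0,0,-90],"angular": [0,0,-35]},{"fingers": 0,"slide": [0,0,-90],"angular": [0,0,-42]}]}}

```text
clock: 6.62
tcp_pos: [0.4527, 0.0638, 0.1382]
orientation: [-0.001, 0.346, 0.938, -0.0]
wrist_force: [0.0, 0.1, -0.7]
finger_gap: 0.0855
grip_force: 0.0
```

```bash
python3 - <<'E'
from h import *
s=get_state(); print(s["tcp_pos"],s["joint_pos"],s["wrist_force"])
p=read_camera("scene"); u=proj(p,[.52,.07,.03]); 
a,b=int(u[0]),int(u[1]); A=p["color"][b-50:b+75,a-85:a+85]; print(a-85,b-50)
save("s4.png",cv2.resize(A,None,fx=4,fy=4,interpolation=cv2.INTER_CUBIC))
for t in("pedestal_foot","pedestal_mid","pedestal_top"): print(t,[(np.round(r["point"]),np.round(at_z(p,r["point"],.026),3),round(r["p"],2)) for r in tip_of(t,p)[:4]])
E
```

```text
[0.4527493  0.06382304 0.13819052] [-3.56924261e-02  1.50602775e-01 -4.29484163e-01  9.92095280e-01
 -2.12041194e-04  6.71749774e-01] [ 0.04345717  0.12039896 -0.69588423]
306 209
pedestal_foot [(array([389., 275.]), array([0.571, 0.081, 0.026]), 0.73), (array([410., 326.]), array([0.705, 0.178, 0.026]), 0.73), (array([338., 335.]), array([0.796, 0.036, 0.026]), 0.61)]
pedestal_mid [(array([422., 341.]), array([0.733, 0.214, 0.026]), 0.91), (array([349., 358.]), array([0.841, 0.082, 0.026]), 0.89), (array([393., 256.]), array([0.502, 0.07 , 0.026]), 0.85)]
pedestal_top [(array([361., 375.]), array([0.869, 0.121, 0.026]), 0.76), (array([395., 241.]), array([0.447, 0.058, 0.026]), 0.7), (array([430., 364.]), array([0.784, 0.247, 0.026]), 0.58), (array([352., 282.]), array([0.631, 0.005, 0.026]), 0.19)]
```

View pics/s4.png

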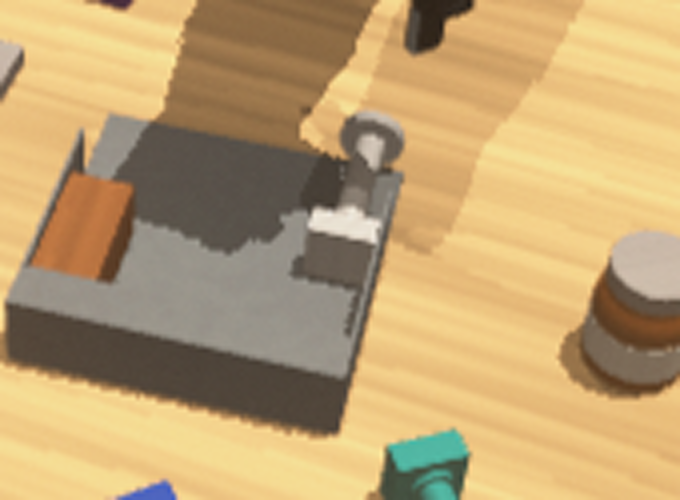

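The tray crop shows the pedestal lying along the left wall, foot at (343,240) and disc at (372,140) past the wall's end. Next I'll grip the post with the tool tilted 30°.

```bash
python3 - <<'E'
from h import *
t=.5*EX-.866*Z; x=-(.866*EX+.5*Z); r=frame(x/np.linalg.norm(x),t/np.linalg.norm(t))
g=tray(-.072,.080,.029); print(g)
goal(g+.008*t-.08*t,r); goal(g+.008*t,r)
E
```

```text
[0.49851743 0.07331779 0.029     ]
slide [-4.2 10.2 46.7] ang [-12.7 -28.2 -47.2]
slide [-30.9  40.2 115.9] ang [-12.7 -28.2 -47.2]
```

Request:
{"fn": "jog_arm", "kwargs": {"squeeze": 110, "moves": [{"fingers": 0,"slide": [0,1,3],"angular": [-1.4,-3.1,-5.2]},{"fingers": 0,"slide": [-1,2,7],"angular": [-2.8,-6.3,-10.5]},{"fingers": 0,"slide": [-1,3,11],"angular": [-4.2,-9.4,-15.7]},{"fingers": 0,"slide": [-2,5,16],"angular": [-5.6,-12.5,-21]},{"fingers": 0,"slide": [-2,6,22],"angular": [-7.1,-15.7,-26.2]},{"fingers": 0,"slide": [-3,7,28],"angular": [-8.5,-18.8,-31.5]},{"fingers": 0,"slide": [-3,8,35],"angular": [-9.9,-21.9,-36.7]},{"fingers": 0,"slide": [-4,10,42],"angular": [-11.3,-25.1,-42]},{"fingers": 0,"slide": [-4,10,47],"angular": [-12.7,-28.2,-47.2]},{"fingers": 0,"slide": [-4,10,47],"angular": [-12.7,-28.2,-47.2]}]}}

```text
clock: 7.65
tcp_pos: [0.4584, 0.0688, 0.0879]
orientation: [0.256, -0.062, 0.964, 0.018]
wrist_force: [-1.3, 0.1, -0.6]
finger_gap: 0.0854
grip_force: 0.0
```

```bash
python3 - <<'E'
from h import *
t=.5*EX-.866*Z; x=-(.866*EX+.5*Z); r=frame(x/np.linalg.norm(x),t/np.linalg.norm(t))
print(get_state()["joint_pos"],get_state()["tcp_pos"])
g=tray(-.072,.080,.029); goal(g+.008*t,r)
p=read_camera("top"); print([(np.round(at_z(p,r["point"],.026),3),round(r["p"],2)) for r in tip_of("pedestal_foot",p)[:4]],[(np.round(at_z(p,r["point"],.026),3),round(r["p"],2)) for r in tip_of("pedestal_top",p)[:4]])
E
```

```text
[-0.09684225 -0.10783088 -1.01033877  0.16041499  0.11373661 -0.1960855 ] [0.45839821 0.06882126 0.08788745]
slide [-5.8 -0.9 79.2] ang [ 0.2 -0.2  0.1]
[(array([0.569, 0.081, 0.026]), 0.96), (array([0.692, 0.169, 0.026]), 0.91), (array([0.798, 0.042, 0.026]), 0.91)] [(array([0.784, 0.248, 0.026]), 0.82), (array([0.452, 0.069, 0.026]), 0.62), (array([0.873, 0.117, 0.026]), 0.58)]
```

Request:
{"fn": "jog_arm", "kwargs": {"squeeze": 110, "moves": [{"fingers": 0,"slide": [-5,-1,25],"angular": [0,0,0]},{"fingers": 0,"slide": [-5,-1,50],"angular": [0,0,0]},{"fingers": 0,"slide": [-5,-1,70],"angular": [0,0,0]},{"fingers": 0.3,"slide": [-5,-1,79],"angular": [0,0,0]},{"fingers": 1,"slide": [-5,-1,79],"angular": [0,0,0]},{"fingers": 1,"slide": [-5,-1,79],"angular": [0,0,0]},{"fingers": 1,"slide": [-5,-1,79],"angular": [0,0,0]},{"fingers": 1,"slide": [-5,-1,79],"angular": [0,0,0]}]}}

```text
clock: 8.47
tcp_pos: [0.5074, 0.0735, 0.0265]
orientation: [0.259, -0.063, 0.964, 0.017]
wrist_force: [0.6, -0.1, -1.0]
finger_gap: 0.0255
grip_force: 0.0
```

Request:
{"fn": "jog_arm", "kwargs": {"moves": [{"fingers": 0.6,"slide": [5,0,0],"angular": [0,0,0]},{"fingers": 1,"slide": [5,0,0],"angular": [0,0,0]},{"fingers": 1,"slide": [5,0,0],"angular": [0,0,0]},{"fingers": 1,"slide": [5,0,0],"angular": [0,0,0]},{"fingers": 1,"slide": [5,0,0],"angular": [0,0,0]}]}}

```text
clock: 8.88
tcp_pos: [0.5016, 0.0732, 0.0232]
orientation: [0.259, -0.063, 0.964, 0.017]
wrist_force: [-5.6, 0.6, 7.7]
finger_gap: 0.0169
grip_force: 107.3
```

Request:
{"fn": "jog_arm", "kwargs": {"moves": [{"fingers": 1,"slide": [-5,0,-9],"angular": [0,0,0]},{"fingers": 1,"slide": [-15,0,-26],"angular": [0,0,0]},{"fingers": 1,"slide": [-27,0,-47],"angular": [0,0,0]},{"fingers": 1,"slide": [-39,0,-68],"angular": [0,0,0]},{"fingers": 1,"slide": [-51,0,-89],"angular": [0,0,0]},{"fingers": 1,"slide": [-63,0,-110],"angular": [0,0,0]},{"fingers": 1,"slide": [-75,0,-130],"angular": [0,0,0]},{"fingers": 1,"slide": [-82,0,-143],"angular": [0,0,0]},{"fingers": 1,"slide": [-82,0,-143],"angular": [0,0,0]}]}}

```text
clock: 9.63
tcp_pos: [0.5027, 0.0726, 0.1909]
orientation: [0.261, -0.063, 0.963, 0.017]
wrist_force: [1.4, -0.3, -3.1]
finger_gap: 0.017
grip_force: 108.1
```

```bash
python3 - <<'E'
from h import *
s=get_state(); print(s["joint_pos"],s["tcp_pos"],s["wrist_force"],s["finger_gap"])
p=read_camera("scene"); u=proj(p,s["tcp_pos"]); 
a,b=int(u[0]),int(u[1]); A=p["color"][b-60:b+60,a-80:a+80]; print(a-80,b-60)
save("s5.png",cv2.resize(A,None,fx=4,fy=4,interpolation=cv2.INTER_CUBIC))
P=s["tcp_pos"]-.008*rot().as_matrix()[:,2]
print(proj(p,P+EX*.072),proj(p,P-EX*.048))
E
```

```text
[-0.07363747 -0.17004138 -0.7601014   0.46117628  0.10175076 -0.17671579] [0.50270647 0.0725877  0.19085965] [ 1.39162373 -0.30039625 -3.14667442] 0.01698798054286962
320 148
[395.19813522 224.26548841] [404.43199333 193.3110287 ]
```

View pics/s5.png

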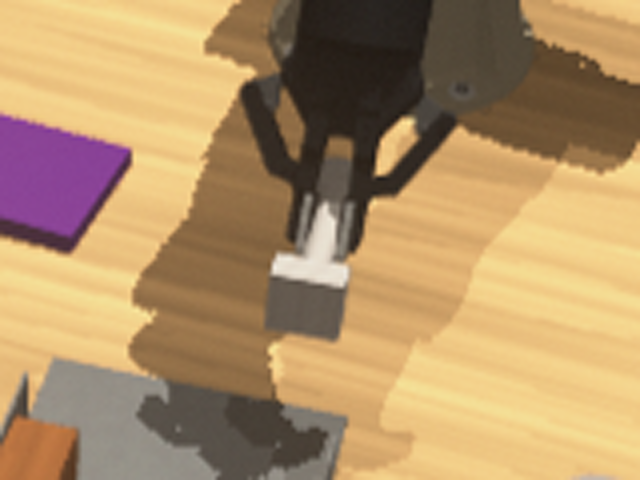

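Firmly held, with no droop: the foot is at (397,225) and the prediction was (395,224). Now I'll spin it 180° about the tool axis.

Request:
{"fn": "jog_arm", "kwargs": {"moves": [{"fingers": 1,"slide": [0,0,0],"angular": [0,0,6]},{"fingers": 1,"slide": [0,0,0],"angular": [0,0,12]},{"fingers": 1,"slide": [0,0,0],"angular": [0,0,18]},{"fingers": 1,"slide": [0,0,0],"angular": [0,0,24]},{"fingers": 1,"slide": [0,0,0],"angular": [0,0,30]},{"fingers": 1,"slide": [0,0,0],"angular": [0,0,36]},{"fingers": 1,"slide": [0,0,0],"angular": [0,0,42]},{"fingers": 1,"slide": [0,0,0],"angular": [0,0,48]},{"fingers": 1,"slide": [0,0,0],"angular": [0,0,54]},{"fingers": 1,"slide": [0,0,0],"angular": [0,0,60]}]}}

```text
clock: 10.52
tcp_pos: [0.4991, 0.0728, 0.1839]
orientation: [0.212, 0.43, 0.866, 0.143]
wrist_force: [-0.0, 0.3, -4.4]
finger_gap: 0.0168
grip_force: 108.1
```

Request:
{"fn": "jog_arm", "kwargs": {"moves": [{"fingers": 1,"slide": [0,0,0],"angular": [0,0,6]},{"fingers": 1,"slide": [0,0,0],"angular": [0,0,12]},{"fingers": 1,"slide": [0,0,0],"angular": [0,0,18]},{"fingers": 1,"slide": [0,0,0],"angular": [0,0,24]},{"fingers": 1,"slide": [0,0,0],"angular": [0,0,30]},{"fingers": 1,"slide": [0,0,0],"angular": [0,0,36]},{"fingers": 1,"slide": [0,0,0],"angular": [0,0,42]},{"fingers": 1,"slide": [0,0,0],"angular": [0,0,48]},{"fingers": 1,"slide": [0,0,0],"angular": [0,0,54]},{"fingers": 1,"slide": [0,0,0],"angular": [0,0,60]}]}}

```text
clock: 11.35
tcp_pos: [0.4992, 0.0728, 0.184]
orientation: [0.112, 0.806, 0.534, 0.23]
wrist_force: [-0.1, 0.2, -5.7]
finger_gap: 0.0169
grip_force: 108.0
```

Request:
{"fn": "jog_arm", "kwargs": {"moves": [{"fingers": 1,"slide": [0,0,0],"angular": [0,0,6]},{"fingers": 1,"slide": [0,0,0],"angular": [0,0,12]},{"fingers": 1,"slide": [0,0,0],"angular": [0,0,18]},{"fingers": 1,"slide": [0,0,0],"angular": [0,0,24]},{"fingers": 1,"slide": [0,0,0],"angular": [0,0,30]},{"fingers": 1,"slide": [0,0,0],"angular": [0,0,36]},{"fingers": 1,"slide": [0,0,0],"angular": [0,0,42]},{"fingers": 1,"slide": [0,0,0],"angular": [0,0,48]},{"fingers": 1,"slide": [0,0,0],"angular": [0,0,54]},{"fingers": 1,"slide": [0,0,0],"angular": [0,0,60]}]}}

```text
clock: 12.18
tcp_pos: [0.4992, 0.0728, 0.1841]
orientation: [-0.018, 0.965, 0.06, 0.256]
wrist_force: [0.3, 0.5, -4.7]
finger_gap: 0.0171
grip_force: 108.0
```

```bash
cat >> h.py <<'E'
PL=np.array([.515,-.250,.018])
def fin(az,foot,s=.072):
    h=np.array([np.cos(az),np.sin(az),0]); t=.866025*h-.5*Z; x=.5*h+.866025*Z
    return foot+s*Z+.008*t, frame(x,t)
E
python3 - <<'E'
from h import *
s=get_state(); print(s["joint_pos"],s["tcp_pos"],s["finger_gap"])
goal(*fin(np.radians(-28),PL+[0,0,.08]))
E
```

```text
[-0.07369603 -0.16421186 -0.76798274  0.45806025  0.10177323  2.97004838] [0.49922643 0.07282199 0.18405983] 0.017124843383052504
slide [-24.8 326.3   5. ] ang [-25.3  29.4  25.1]
```

Request:
{"fn": "jog_arm", "kwargs": {"moves": [{"fingers": 1,"slide": [-2,33,0],"angular": [-2.5,2.9,2.5]},{"fingers": 1,"slide": [-5,66,1],"angular": [-5.1,5.9,5.0]},{"fingers": 1,"slide": [-7,98,1],"angular": [-7.6,8.8,7.5]},{"fingers": 1,"slide": [-10,130,2],"angular": [-10.1,11.8,10.0]},{"fingers": 1,"slide": [-12,163,2],"angular": [-12.6,14.7,12.6]},{"fingers": 1,"slide": [-15,196,3],"angular": [-15.2,17.6,15.1]},{"fingers": 1,"slide": [-17,228,3],"angular": [-17.7,20.6,17.6]},{"fingers": 1,"slide": [-20,261,4],"angular": [-20.2,23.5,20.1]},{"fingers": 1,"slide": [-22,294,4],"angular": [-22.8,26.5,22.6]},{"fingers": 1,"slide": [-25,326,5],"angular": [-25.3,29.4,25.1]}]}}

```text
clock: 13.02
tcp_pos: [0.5619, -0.2704, 0.2028]
orientation: [0.115, 0.852, -0.213, 0.465]
wrist_force: [0.5, 0.4, -4.8]
finger_gap: 0.0168
grip_force: 108.9
```

Request:
{"fn": "jog_arm", "kwargs": {"moves": [{"fingers": 1,"slide": [0,0,0],"angular": [0,0,0]},{"fingers": 1,"slide": [0,0,0],"angular": [0,0,0]}]}}

```text
clock: 13.18
tcp_pos: [0.5613, -0.269, 0.2001]
orientation: [0.114, 0.853, -0.212, 0.462]
wrist_force: [-0.6, 0.8, -5.3]
finger_gap: 0.0168
grip_force: 109.0
```

```bash
python3 - <<'E'
from h import *
s=get_state(); print(s["joint_pos"],s["tcp_pos"],s["finger_gap"])
goal(*fin(np.radians(-28),PL+[0,0,.08]))
m=rot().as_matrix(); a=.866*m[:,0]-.5*m[:,2]; print("axis",a)
P=s["tcp_pos"]-.008*m[:,2]
out=[]
for c in("scene","top"):
    p=read_camera(c); u=proj(p,P); i,j=int(u[0]),int(u[1]); print(c,i-50,j-50,"foot",proj(p,P-.072*a),"top",proj(p,P+.043*a),"end",proj(p,P+.048*a))
    out.append(cv2.resize(p["color"][j-50:j+50,i-50:i+50],None,fx=4,fy=4,interpolation=cv2.INTER_CUBIC))
save("s6.png",np.hstack(out))
E
```

```text
[-0.63416349 -0.02208799 -1.02759959 -0.4222232   0.1243708   3.0616873 ] [ 0.56130467 -0.26900263  0.20007826] 0.016796251580924564
slide [-52.    4.9 -17.3] ang [-0.2  3.1 -0. ]
axis [ 0.04753939 -0.02681585  0.99848731]
scene 216 132 foot [270.42425765 203.45306766] top [264.36674456 168.58273549] end [264.08451758 166.95808389]
top 352 174 foot [393.83222022 228.7038002 ] top [408.73960725 220.97018599] end [409.48490078 220.58354462]
```

View pics/s6.png

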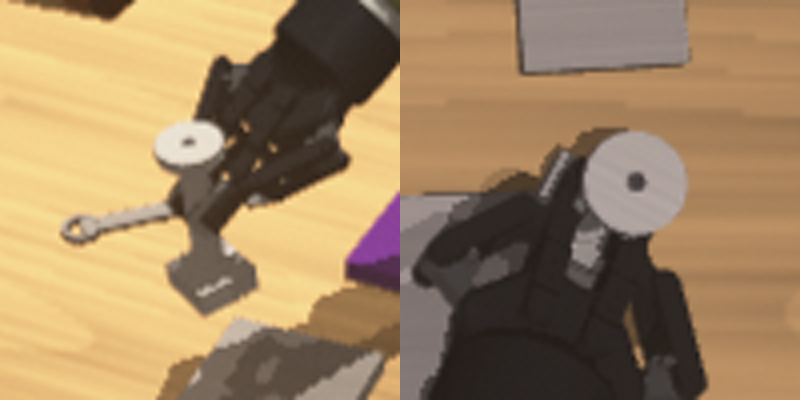

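The axis leans about 3° with the arm at the joint-3 limit. The picture shows it above and beyond the plate, held well. I'll fit a quick kinematic model from the poses so far (the translations are linear) to choose a reachable heading.

```bash
cat > kin.py <<'E'
from h import *
from scipy.optimize import least_squares
Q=[[-1.412,.3135,.0455,1.304,0,1.431],[-.75178,.03795,-.28947,1.24257,0,1.38974],[.003067,.33408,-.12906,1.10596,.000277,1.444606],[-.03569,.1506,-.42948,.992095,-.000212,.67175],
[-.096842,-.107831,-1.010339,.160415,.113737,-.196086],[-.073637,-.170041,-.760101,.461176,.101751,-.176716],[-.073696,-.164212,-.767983,.45806,.101773,2.970048]]
X=[[.169,-.549,.2415],[.36556,-.23225,.24258],[.561695,.081803,.160127],[.45275,.063823,.13819],[.458398,.068821,.087887],[.502706,.072588,.19086],[.499226,.072822,.18406]]
s=get_state(); Q.append(s["joint_pos"]); X.append(s["tcp_pos"])
E=lambda a,q:R.from_euler(a,q).as_matrix()
def chain(q,s5=1):
    R1=E("z",q[0]);R2=R1@E("y",q[1]);R3=R2@E("y",-q[2]);R4=R3@E("y",q[3]);R5=R4@E("z",s5*q[4]);return R1,R2,R3,R4,R5
def rows(q,s5=1):
    R1,R2,R3,R4,R5=chain(q,s5)
    return np.hstack([R1[:,1:2],Z[:,None],R2[:,[0,2]],R3[:,[0,2]],R5[:,:1]])
def fit(s5):
    A=np.vstack([rows(q,s5) for q in Q]);b=np.concatenate(X);c=np.linalg.lstsq(A,b,rcond=1e-4)[0];return c,np.abs(A@c-b).max(),np.linalg.svd(A)[1]
S5=min((1,-1),key=lambda s:fit(s)[1]); COEF=fit(S5)[0]
def tcp(q): return rows(q,S5)@COEF
R0=(chain(s["joint_pos"],S5)[4]@E("x",s["joint_pos"][5])).T@rot().as_matrix()
def ori(q): return chain(q,S5)[4]@E("x",q[5])@R0
LO=[-2.76,-.86,-1.03,-2.2,-1.47,-3.14];HI=[2.76,1.69,1.26,2.34,1.5,3.14]
def ik(pos,rt,q0):
    f=lambda q:np.r_[(tcp(q)-pos)*5,R.from_matrix(ori(q).T@rt.as_matrix()).as_rotvec()]
    return least_squares(f,np.clip(q0,np.array(LO)+.01,np.array(HI)-.01),bounds=(LO,HI))
E
python3 - <<'E'
from kin import *
for g in(1,-1):print(g,fit(g)[1])
print(fit(S5)[0].round(3),fit(S5)[2].round(3)); print("tooldir model",chain(s["joint_pos"],S5)[4][:,0],rot().as_matrix()[:,2])
for az in range(-120,61,15):
  for h in (.08,0.):
    best=min((ik(*fin(np.radians(az),PL+[0,0,h]),q0) for q0 in (s["joint_pos"],[-.4,.2,-.8,-.1,.8,2.5],[-.4,.2,-.8,-.1,-.8,2.5],[-.4,.2,-.8,-.1,.8,-2.5],[-.4,.2,-.8,-.1,-.8,-2.5])),key=lambda r:r.cost)
    print(az,h,round(best.cost,5),best.x.round(2))
E
```

```text
1 0.008691606795587281
-1 0.03890578033590259
[0.073 0.221 0.006 0.51  0.403 0.063 0.418] [5.495 3.973 2.832 1.133 0.75  0.328 0.213]
tooldir model [ 0.74244167 -0.38965605 -0.54492984] [ 0.74244167 -0.38965605 -0.54492984]
-120 0.08 0.0 [-0.02  0.74  0.01  1.54 -0.86 -0.74]
-120 0.0 0.0 [-0.02  0.83 -0.03  1.4  -0.86 -0.74]
-105 0.08 0.0 [ 0.03  0.61 -0.24  1.19 -0.98 -1.03]
-105 0.0 0.0 [ 0.03  0.72 -0.28  1.03 -0.98 -1.03]
-90 0.08 0.0 [ 0.06  0.48 -0.49  0.71 -1.04 -1.45]
-90 0.0 0.0 [ 0.06  0.61 -0.53  0.53 -1.04 -1.45]
-75 0.08 0.0 [ 0.05  0.35 -0.72  0.14 -1.01 -1.98]
-75 0.0 0.0 [ 0.05  0.51 -0.78 -0.07 -1.01 -1.98]
-60 0.08 0.0 [-0.05  0.22 -0.94 -0.34 -0.82 -2.48]
-60 0.0 0.0 [-0.05  0.42 -1.   -0.61 -0.82 -2.48]
-45 0.08 0.00284 [-0.23  0.08 -1.03 -0.44 -0.5  -2.81]
-45 0.0 0.01121 [-0.18  0.31 -1.03 -0.59 -0.58 -2.73]
-30 0.08 0.0129 [-0.6  -0.05 -1.03 -0.31  0.04  3.1 ]
-30 0.0 0.03334 [-0.54  0.14 -1.03 -0.42 -0.04  3.14]
-15 0.08 0.00896 [-1.04 -0.   -1.03 -0.2   0.64  2.6 ]
-15 0.0 0.02475 [-1.05  0.21 -1.03 -0.3   0.67  2.52]
0 0.08 7e-05 [-1.25  0.15 -1.03 -0.09  0.96  2.15]
0 0.0 0.00286 [-1.25  0.37 -1.03 -0.22  0.96  2.07]
15 0.08 0.0 [-1.3   0.28 -0.85  0.43  1.05  1.6 ]
15 0.0 0.0 [-1.3   0.46 -0.9   0.19  1.05  1.6 ]
30 0.08 0.0 [-1.27  0.41 -0.62  0.91  1.    1.14]
30 0.0 0.0 [-1.27  0.55 -0.67  0.72  1.    1.14]
45 0.08 0.0 [-1.21  0.54 -0.38  1.28  0.91  0.83]
45 0.0 0.0 [-1.21  0.66 -0.42  1.11  0.91  0.83]
60 0.08 0.0 [-1.14  0.67 -0.13  1.56  0.79  0.62]
60 0.0 0.0 [-1.14  0.77 -0.17  1.42  0.79  0.62]
```

```bash
python3 - <<'E'
from kin import *
q=s["joint_pos"]
for az in(-15,0,15,30):
    b=ik(*fin(np.radians(az),np.array([.60,-.28,.12])),q); q=b.x; print(az,round(b.cost,5),q.round(2))
b=ik(*fin(np.radians(30),PL+[0,0,.05]),q);print(b.cost,b.x.round(2))
goal(*fin(np.radians(0),np.array([.60,-.28,.12])))
E
```

```text
-15 0.0 [-0.86  0.13 -0.97 -0.49  0.51  2.81]
0 0.0 [-1.05  0.22 -0.85 -0.2   0.85  2.43]
15 0.0 [-1.13  0.34 -0.66  0.27  1.02  1.92]
30 0.0 [-1.14  0.47 -0.42  0.83  1.04  1.39]
2.1024841150776566e-22 [-1.27  0.46 -0.64  0.84  1.    1.14]
slide [ 13.6 -10.2  45.7] ang [ 23.6   2.9 -14.6]
```

```bash
cat >> h.py <<'E'
def rel(c,g):
    return np.round(c[1].inv().apply(g[0]-c[0])*1e3,1),np.round(np.degrees((c[1].inv()*g[1]).as_rotvec()),1)
E
python3 - <<'E'
from h import *
print(rel(fin(np.radians(-28),PL+[0,0,.08]),fin(0,np.array([.60,-.28,.12]))))
E
```

```text
(array([ 63.2, -16.7,  65.5]), array([ 24.2,  -0. , -14. ]))
```

Request:
{"fn": "jog_arm", "kwargs": {"moves": [{"fingers": 1,"slide": [32,-4,30],"angular": [3,0,-1.7]},{"fingers": 1,"slide": [63,-8,60],"angular": [6,0,-3.5]},{"fingers": 1,"slide": [63,-12,65],"angular": [9,0,-5.2]},{"fingers": 1,"slide": [63,-14,65],"angular": [12,0,-7]},{"fingers": 1,"slide": [63,-16,65],"angular": [15,0,-8.7]},{"fingers": 1,"slide": [63,-17,65],"angular": [18,0,-10.5]},{"fingers": 1,"slide": [63,-17,65],"angular": [21,0,-12.2]},{"fingers": 1,"slide": [63,-17,65],"angular": [24.2,0,-14]},{"fingers": 1,"slide": [63,-17,65],"angular": [24.2,0,-14]},{"fingers": 1,"slide": [63,-17,65],"angular": [24.2,0,-14]}]}}

```text
clock: 14.12
tcp_pos: [0.6482, -0.2941, 0.2205]
orientation: [-0.011, 0.877, -0.005, 0.481]
wrist_force: [-0.4, 0.7, -4.2]
finger_gap: 0.0171
grip_force: 109.3
```

```bash
python3 - <<'E'
from h import *
s=get_state(); print(s["joint_pos"],s["tcp_pos"],s["finger_gap"],s["wrist_force"])
goal(*fin(0,np.array([.60,-.28,.12])))
goal(*fin(np.radians(30),np.array([.60,-.28,.12])))
E
```

```text
[-0.79502033  0.16104927 -0.69686858 -0.11050086  0.65786979  2.6546221 ] [ 0.64821203 -0.29405489  0.22048239] 0.017094855575935708 [-0.40402021  0.69971376 -4.23107113]
slide [-49.9 -13.3 -17.1] ang [-0.8  2.6 -1.1]
slide [-50.4 -16.8 -17.9] ang [ 24.9   2.1 -16.7]
```

Request:
{"fn": "jog_arm", "kwargs": {"moves": [{"fingers": 1,"slide": [0,-3,0],"angular": [3,0.2,-2]},{"fingers": 1,"slide": [0,-6,0],"angular": [6,0.5,-4]},{"fingers": 1,"slide": [-5,-9,-2],"angular": [9,0.8,-6]},{"fingers": 1,"slide": [-10,-12,-4],"angular": [12,1,-8]},{"fingers": 1,"slide": [-18,-17,-7],"angular": [15,1.3,-10]},{"fingers": 1,"slide": [-26,-17,-10],"angular": [18,1.6,-12]},{"fingers": 1,"slide": [-34,-17,-13],"angular": [21,1.8,-14]},{"fingers": 1,"slide": [-50,-17,-18],"angular": [24.9,2.1,-16.7]},{"fingers": 1,"slide": [-50,-17,-18],"angular": [24.9,2.1,-16.7]},{"fingers": 1,"slide": [-50,-17,-18],"angular": [24.9,2.1,-16.7]}]}}

```text
clock: 14.95
tcp_pos: [0.6069, -0.2771, 0.1877]
orientation: [-0.13, 0.837, 0.224, 0.482]
wrist_force: [0.7, -1.2, -4.5]
finger_gap: 0.0169
grip_force: 109.7
```

```bash
python3 - <<'E'
from h import *
s=get_state(); print(s["joint_pos"],s["tcp_pos"],s["finger_gap"],s["wrist_force"])
goal(*fin(np.radians(30),np.array([.60,-.28,.12])))
goal(*fin(np.radians(30),PL+[0,0,.04]))
E
```

```text
[-0.94361665  0.38668121 -0.37452853  0.63439086  1.03610596  1.77432366] [ 0.60694228 -0.27706145  0.1877353 ] 0.016860381440279685 [ 0.74745367 -1.23905199 -4.52374129]
slide [-0.  -0.9 -0.6] ang [-0.   0.1 -0. ]
slide [-83.1 -69.4 -20.2] ang [-0.   0.1 -0. ]
```

Request:
{"fn": "jog_arm", "kwargs": {"moves": [{"fingers": 1,"slide": [-10,-9,-2],"angular": [0,0,0]},{"fingers": 1,"slide": [-25,-21,-6],"angular": [0,0,0]},{"fingers": 1,"slide": [-40,-33,-10],"angular": [0,0,0]},{"fingers": 1,"slide": [-55,-45,-13],"angular": [0,0,0]},{"fingers": 1,"slide": [-70,-57,-17],"angular": [0,0,0]},{"fingers": 1,"slide": [-83,-69,-20],"angular": [0,0,0]},{"fingers": 1,"slide": [-83,-69,-20],"angular": [0,0,0]},{"fingers": 1,"slide": [-83,-69,-20],"angular": [0,0,0]}]}}

```text
clock: 15.62
tcp_pos: [0.5216, -0.2462, 0.1275]
orientation: [-0.128, 0.836, 0.226, 0.483]
wrist_force: [0.9, 0.3, -4.3]
finger_gap: 0.0169
grip_force: 109.6
```

```bash
python3 - <<'E'
from h import *
s=get_state(); print(s["joint_pos"],s["tcp_pos"],s["finger_gap"],s["wrist_force"])
goal(*fin(np.radians(30),PL+[0,0,.04]))
m=rot().as_matrix(); a=.866*m[:,0]-.5*m[:,2]; print("axis",a)
P=s["tcp_pos"]-.008*m[:,2]
out=[]
for c in("scene","top"):
    p=read_camera(c); u=proj(p,P); i,j=int(u[0]),int(u[1]); print(c,i-50,j-50,"foot",proj(p,P-.072*a),"end",proj(p,P+.048*a))
    for t in("pedestal_foot","pedestal_top"): print(t,[(np.round(r["point"],1),round(r["p"],2)) for r in tip_of(t,p)[:4]])
    out.append(cv2.resize(p["color"][j-50:j+50,i-50:i+50],None,fx=4,fy=4,interpolation=cv2.INTER_CUBIC))
save("s7.png",np.hstack(out))
E
```

```text
[-1.05086328  0.38008651 -0.57423     0.62236839  1.04662577  1.56023775] [ 0.52161599 -0.24619256  0.12748506] 0.016851141310259082 [ 0.86128281  0.31751283 -4.3344998 ]
slide [-1.6 -0.   0.1] ang [0.  0.  0.2]
axis [-0.00115305  0.00309082  0.99997256]
scene 231 147 foot [283.30140981 217.41156013] end [280.43567959 182.91212937]
pedestal_foot [(array([339.3, 336.4]), 0.91), (array([280.3, 217.8]), 0.59), (array([280.9, 185.2]), 0.5)]
pedestal_top [(array([280.6, 185.2]), 0.68), (array([431.7, 363.6]), 0.68), (array([361.5, 380.9]), 0.63)]
top 336 197 foot [380.2486094 248.5417783] end [390.79317614 247.02277067]
pedestal_foot [(array([243.8, 116.4]), 0.8), (array([383.1, 244.5]), 0.62)]
pedestal_top [(array([389.4, 248.7]), 0.7), (array([208.1,  78.7]), 0.6), (array([145.3, 121.8]), 0.58)]
```

View pics/s7.png

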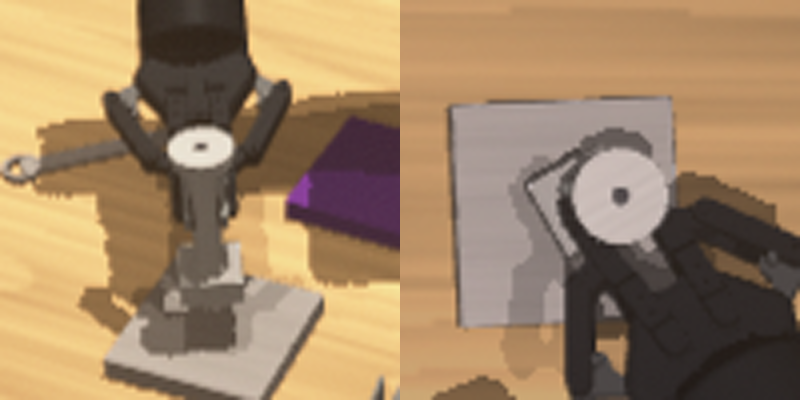

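Request:
{"fn": "jog_arm", "kwargs": {"moves": [{"fingers": 1,"slide": [-7,0,4],"angular": [0,0,0]},{"fingers": 1,"slide": [-14,0,8],"angular": [0,0,0]},{"fingers": 1,"slide": [-21,0,12],"angular": [0,0,0]},{"fingers": 1,"slide": [-26,0,15],"angular": [0,0,0]},{"fingers": 1,"slide": [-29,0,16.5],"angular": [0,0,0]},{"fingers": 1,"slide": [-31,0,18],"angular": [0,0,0]},{"fingers": 1,"slide": [-31,0,18],"angular": [0,0,0]},{"fingers": 1,"slide": [-31,0,18],"angular": [0,0,0]}]}}

```text
clock: 16.58
tcp_pos: [0.5216, -0.2469, 0.0915]
orientation: [-0.129, 0.836, 0.225, 0.483]
wrist_force: [0.8, -0.1, -4.5]
finger_gap: 0.0167
grip_force: 109.5
```

Request:
{"fn": "jog_arm", "kwargs": {"moves": [{"fingers": 1,"slide": [-0.9,0,0.5],"angular": [0,0,0]},{"fingers": 1,"slide": [-1.7,0,1],"angular": [0,0,0]},{"fingers": 1,"slide": [-1.7,0,1],"angular": [0,0,0]}]}}

```text
clock: 16.83
tcp_pos: [0.5217, -0.2469, 0.0897]
orientation: [-0.129, 0.836, 0.226, 0.483]
wrist_force: [-0.8, -0.5, -4.6]
finger_gap: 0.017
grip_force: 109.5
```

Request:
{"fn": "jog_arm", "kwargs": {"moves": [{"fingers": 1,"slide": [-0.9,0,0.5],"angular": [0,0,0]},{"fingers": 1,"slide": [-1.7,0,1],"angular": [0,0,0]},{"fingers": 1,"slide": [-1.7,0,1],"angular": [0,0,0]}]}}

```text
clock: 17.08
tcp_pos: [0.5216, -0.2468, 0.0876]
orientation: [-0.129, 0.836, 0.226, 0.483]
wrist_force: [0.1, 0.2, -5.5]
finger_gap: 0.0169
grip_force: 109.5
```

Request:
{"fn": "jog_arm", "kwargs": {"moves": [{"fingers": 1,"slide": [-0.9,0,0.5],"angular": [0,0,0]},{"fingers": 1,"slide": [-0.9,0,0.5],"angular": [0,0,0]}]}}

```text
clock: 17.25
tcp_pos: [0.5217, -0.247, 0.0869]
orientation: [-0.129, 0.836, 0.226, 0.484]
wrist_force: [-0.9, 0.3, -2.8]
finger_gap: 0.0166
grip_force: 109.7
```

Request:
{"fn": "jog_arm", "kwargs": {"moves": [{"fingers": 1,"slide": [-0.9,0,0.5],"angular": [0,0,0]},{"fingers": 1,"slide": [-0.9,0,0.5],"angular": [0,0,0]}]}}

```text
clock: 17.42
tcp_pos: [0.522, -0.2471, 0.0868]
orientation: [-0.129, 0.835, 0.225, 0.484]
wrist_force: [-4.6, -0.4, 5.1]
finger_gap: 0.017
grip_force: 110.3
```

Request:
{"fn": "jog_arm", "kwargs": {"squeeze": 20, "moves": [{"fingers": 1,"slide": [0,0,0],"angular": [0,0,0]},{"fingers": 1,"slide": [0,0,0],"angular": [0,0,0]},{"fingers": 1,"slide": [0,0,0],"angular": [0,0,0]}]}}

```text
clock: 17.67
tcp_pos: [0.522, -0.2471, 0.0868]
orientation: [-0.129, 0.835, 0.225, 0.484]
wrist_force: [-4.3, -0.5, 4.8]
finger_gap: 0.0166
grip_force: 110.4
```

Request:
{"fn": "jog_arm", "kwargs": {"moves": [{"fingers": 0.7,"slide": [0,0,0],"angular": [0,0,0]},{"fingers": 0.6,"slide": [0,0,0],"angular": [0,0,0]},{"fingers": 0.4,"slide": [0,0,0],"angular": [0,0,0]},{"fingers": 0.2,"slide": [0,0,0],"angular": [0,0,0]},{"fingers": 0,"slide": [0,0,0],"angular": [0,0,0]},{"fingers": 0,"slide": [0,0,0],"angular": [0,0,0]},{"fingers": 0,"slide": [0,0,0],"angular": [0,0,0]},{"fingers": 0,"slide": [0,0,0],"angular": [0,0,0]}]}}

```text
clock: 18.33
tcp_pos: [0.5216, -0.2469, 0.0856]
orientation: [-0.129, 0.836, 0.226, 0.483]
wrist_force: [-0.0, -0.0, -1.0]
finger_gap: 0.0853
grip_force: 0.0
```

Request:
{"fn": "jog_arm", "kwargs": {"moves": [{"fingers": 0,"slide": [0,0,-10],"angular": [0,0,0]},{"fingers": 0,"slide": [0,0,-25],"angular": [0,0,0]},{"fingers": 0,"slide": [0,0,-45],"angular": [0,0,0]},{"fingers": 0,"slide": [0,0,-65],"angular": [0,0,0]},{"fingers": 0,"slide": [0,0,-85],"angular": [0,0,0]},{"fingers": 0,"slide": [0,0,-100],"angular": [0,0,0]},{"fingers": 0,"slide": [0,0,-100],"angular": [0,0,0]}]}}

```text
clock: 18.92
tcp_pos: [0.4458, -0.2927, 0.1367]
orientation: [-0.128, 0.836, 0.225, 0.484]
wrist_force: [0.3, -0.7, 0.0]
finger_gap: 0.0855
grip_force: 0.0
```

```bash
python3 - <<'E'
from h import *
s=get_state(); print(s["tcp_pos"],s["wrist_force"])
out=[]
for c in("scene","top"):
    p=read_camera(c); u=proj(p,PL+[0,0,.06]); i,j=int(u[0]),int(u[1]); print(c,i-50,j-50,"foot",proj(p,PL),"end",proj(p,PL+[0,0,.12]))
    out.append(cv2.resize(p["color"][j-50:j+50,i-50:i+50],None,fx=4,fy=4,interpolation=cv2.INTER_CUBIC))
    for t in("blank_mid","jar_mid","wrench_grip"): print(t,[np.round(r["point"]) for r in tip_of(t,p)[:1]])
save("s8.png",np.hstack(out))
E
```

```text
[ 0.44584038 -0.29269767  0.13668988] [ 0.27446478 -0.7122622   0.04273007]
scene 232 162 foot [284.33496082 228.21322986] end [281.45345448 195.1755005 ]
blank_mid [array([326., 275.])]
jar_mid [array([464., 286.])]
wrench_grip [array([245., 186.])]
top 331 198 foot [377.17230379 249.33380557] end [387.02482167 247.91786036]
blank_mid [array([294., 193.])]
jar_mid [array([131., 232.])]
wrench_grip [array([475., 316.])]
```

View pics/s8.png

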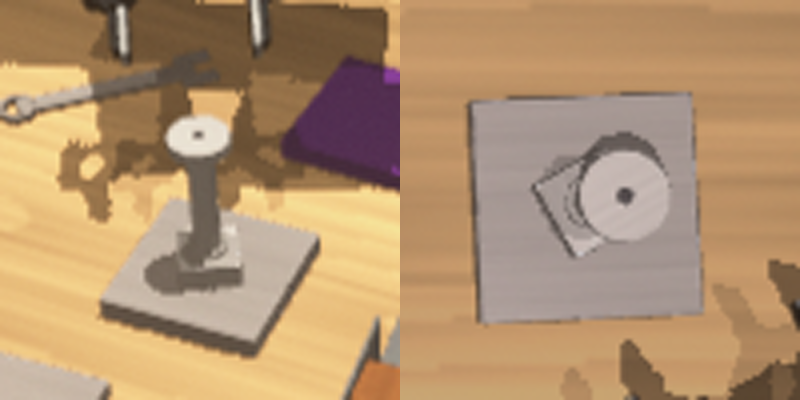

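The pedestal stands upright in the middle of the plate: disc at scene (281.5,196) and top (387.2,247), matching the predictions. The gripper is clear, and the blank, jar and wrench haven't moved.

```bash
python3 -c "
from workcell import *
print(hand_in())"
```

```text
the job is handed in; nothing more can be done
None
```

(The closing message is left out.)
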